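# Slide an unfired plate from the damp cupboard onto a banding wheel

### The arm

A 7-joint arm with a two-finger parallel gripper is mounted at the origin on the work surface. World frame = base frame: x ahead of the robot, y to its left, z up, the work surface at z = 0. Lengths are in m, angles in rad, forces in N, time in s.
With the tool pointing down it reaches from about 0.425 to 0.925 m from the base axis. Payload 6.8 kg.
Tool frame: the origin (TCP) lies midway between the tips of the shut fingers; the grasp point (between the pads) lies 19 mm behind it; z points along the fingers, y is the line along which they close (so a half turn about z gives the same grasp; the last joint's range is limited). The gripper opens to 85 mm and grips with 20 to 120 N. Pads are 22 mm wide; open, the fingers measure 114 mm over their backs; the gripper's body (76 mm by 85 mm) begins 54 mm behind the grasp point. The pads swing forward as they close: fully open they stand 13 mm farther back than shut.
Start: joints at [-1.31, 0.477, 0.022, 1.555, -0.011, 1.109, -0.083], TCP at [0.243, 0.63, 0.231] pointing down, gripper open.
Joint ranges: [-2.96, 2.96], [-0.34, 2.1], [-1.41, 1.46], [0.24, 2.44], [-1.37, 4.51], [0.17, 1.92], [-2.96, 2.96]. Speed limits (rad/s): [2.39, 2.39, 3.14, 3.14, 3.14, 3.14, 3.14].

### API

Orientations are given as a 3x3 rotation matrix whose columns are the frame's x, y, z axes.
In Python, from workcell import ctrl, snapshot, job gives the robot as it stands. The module is installed in compiled form; this text tells all that it offers.
- The arm moves only by the shell command python3 -m jog 'ROWS'. ROWS is JSON, a list of rows, each a list of 7 numbers: the shift along the tool's x, y, z in mm, then the turn, a rotation vector about the tool's x, y, z in degrees, then the opening, from -1 (shut) to 1 (fully open). In form: [[tx, ty, tz, ax, ay, az, claw], ...]. A call has exactly 8 rows; each row is the pose to reach, as a shift and turn from the pose commanded when the call began, along the tool's axes at that moment; what a row does not reach only later rows make up. A row lasts 1/12 s, in which the tool goes at most 41.7 mm and 7.16 degrees, less where a joint would pass 70% of its speed; a pose out of reach is approached as far as the arm can. A call with a gripper value outside its range is refused whole. The fingers move at their own pace and stop on an object; the grip force is fixed at half the most. Time passes only in rows, so rows that repeat a pose let the fingers close, or fill a call up. It gives the time, the measured TCP pose, the force, the opening and the grip force at its end, in the units of the state.
- ctrl.sense(): the state, without advancing time (a new reading comes with each control period).
- snapshot(name): name is "scene" or "top"; returns a dict with "pixels" (400x640x3 uint8, red, green, blue), "z_map" (400x640 float32, m along the optical axis (not along the pixel's ray), 0 where there is no reading), "mtx" (3x3 intrinsics, pixels), "k1" (the pictures are not rectified: a ray, as slopes to the right and down, at radius r is drawn at 1 + k1 r^2 times it, then the intrinsics apply), "camera_from_world" (4x4, takes a point from world to camera coordinates). Camera axes: x right, y down, z forward; pixel columns grow to the right and rows downward; lengths in m; the calibration is good to about 2 mm. A picture is of the moment at which its call begins.
- job.hand_in(): hands the job in; it is judged then, once.
The state is a dict: "clock": time; "joints": joint angles; "joint_velocities": joint speeds; "joint_efforts": joint torques, N m; "eef_pos": TCP position; "orientation": TCP orientation; "wrist_force": force on the tool from outside, world axes, zero at the start; "wrist_torque": the same for the moment, N m; "width": finger opening in m; "grasp_force": force on a finger pad.
Only numpy, scipy, OpenCV 4.12 (cv2) and the standard library are available. Lean on these libraries where they do the work, as an engineer would, in place of code of your own. Each camera call takes 0.05 s, during which the arm holds its last target. There are 200 camera calls.

### The job

Swing the door of the low damp cupboard open until it stands about square to the front or further, and leave it open. Then slide the clay plate out of the cupboard and straight across onto the small banding wheel that stands in front of it, so that the plate ends lying flat and centred on the wheel head. The clay is still unfired: do not lift it, tip it or press hard on it, and leave everything else standing where it is.

Things in the scene. Friction and masses are not known exactly. Their poses are not given: they have to be found in the camera images.
- cupboard: Fixed low plywood damp cupboard, 220 wide (its y) x 220 deep (its x) x 175 mm high. Origin: centre of its underside, on the table. Its front is its -x side, 110 mm from the origin. 10 mm side walls (200 between them), clear back, clear 5 mm roof, underside 70 mm above the shelf; the roof stops 70 mm short of the front, leaving a slot open to the top just behind the door
- shelf_front (a point): Middle of the front edge of the cupboard's level shelf, on its top face, 100 mm above the table; the plate lies on this shelf. Axes as the cupboard's
- door (a joint): Angle of the cupboard's door: 0 shut, grows as it opens towards the robot side, 1.57 square to the front, 1.9 the stop. Plywood panel 216 wide, 73 high (102 to 175 mm above the table), 12 mm thick; upright hinge at the +y end of the cupboard's front; stays where it is left
- door_handle (a point): Middle of the door's handle, an upright steel bar 11 mm thick and 54 mm long overall, 35 mm in front of the door face, 30 mm from the free edge, its top about 10 mm below the top of the door; held by two 8 mm standoffs. Its axes: z up, -x out of the door face, y along the door towards the hinge
- door_hinge (a point): On the hinge axis of the door, at half its height
- plate: Loose round clay plate in the cupboard, about 0.3 kg: outer diameter 150 at the rim, 24 high, flat underside of diameter 116, floor 7 thick, upright rim 7 mm thick (inside diameter 136, rim stands 17 above the floor). Origin: centre of its underside, z up. It starts just behind the door; a fingertip let down inside its rim can pull it
- wheel: Fixed banding wheel (small pedestal turntable) close in front of the cupboard: round aluminium head of diameter 100 on a stem, foot of diameter 124, 98 mm high. Origin: centre of its underside, on the table
- wheel_top (a point): Centre of the wheel head's top face, 98 mm above the table (2 mm below the cupboard's shelf). The gap between the head and the shelf is 12 to 35 mm
- ware_board: Fixed plank on the right of the table, 360 x 160 x 20 mm; origin under its centre
- spare_plate: Bystander: a plate just like the other, lying on the plank at the right. Origin: centre of its underside
- bowl: Bystander: terracotta bowl, diameter 110, 55 high, on the plank. Origin: centre of its underside
- jar_a: Bystander: lidded paint jar, diameter 52, 55 high, at the right of the banding wheel. Origin: centre of its underside
- jar_b: Bystander: lidded paint jar, diameter 44, 45 high, at the left of the banding wheel, lower than the door. Origin: centre of its underside
- brush: Bystander: brush 180 long, 20 mm thick, lying on the table. Origin: under its middle
- spray: Bystander: white bottle, diameter 66, 190 high, on the left of the table. Origin: centre of its underside
- cup: Bystander: white cup, diameter 76, 85 high, on the left of the table. Origin: centre of its underside
Not all that is in view belongs to the job. Of the things that look like the wheel, the larger one is meant. Leave any green look-alike of the plate alone.

How it is judged:
On the way:
1. the cupboard door stands about square to the front or further (over 1.4 rad) (value of joint door above 1.4 rad), for 0.2 s.
At the end, for the whole second after the job is handed in: The plate lies at rest and flat (tilt under 0.05 rad) on the banding wheel's head, its centre within 12 mm of the head's centre and its underside within 4 mm of the head's top, and the door is still open over 1.4 rad (horizontal distance between plate and wheel_top below 0.012 m and z of plate in the frame of wheel_top between -0.004 and 0.004 m and angle between plate's own z axis and vertical below 0.05 rad and linear speed of plate below 0.01 m/s and value of joint door above 1.4 rad); the robot touches nothing.
It fails at once if the plate is lifted (over 15 mm above the cupboard's shelf) (z of plate in the frame of cupboard above 0.115 m).
It fails at once if the plate is tipped by more than 0.2 rad (angle between plate's own z axis and vertical above 0.2 rad).
It fails at once if the fingers press on the plate with more than 20 N (contact force between the fingers and plate above 20 N).
It fails at once if a bystander is moved by more than 30 mm (distance of any of spare_plate, bowl, jar_a, jar_b, brush, spray, cup from where it was at the start of the episode above 0.03 m).
It also fails if it takes over 72 s, if anything falls off the work surface, if the arm or the gripper's body presses on something with over 40 N, if the wrist force passes 120 N, or if a joint passes its speed limit or range.

## Working session

There is one attempt and no reset: what is moved stays moved. The work goes in short steps, Python scripts to look and compute and a shell command to move; the robot and the scene stay as the last step left them, time stands still between calls to the robot, and variables do not carry over. Pictures are saved under pics/ and viewed, at most 10 in all, crops included, and the job is handed in when it is done.

```bash
mkdir -p pics; cat > h.py <<'E'
import numpy as np, cv2
from workcell import ctrl, snapshot, job
def cloud(s):
    K=s["mtx"];k1=s["k1"];z=s["z_map"]
    D=np.array([k1,0,0,0,0.])
    h,w=z.shape
    u,v=np.meshgrid(np.arange(w),np.arange(h))
    p=cv2.undistortPoints(np.stack([u,v],-1).reshape(-1,1,2).astype(np.float64),np.array(K,float),D).reshape(h,w,2)
    c=np.dstack([p[...,0]*z,p[...,1]*z,z])
    T=np.linalg.inv(np.array(s["camera_from_world"]))
    P=c@T[:3,:3].T+T[:3,3]
    P[z==0]=np.nan
    return P
def save(s,n): cv2.imwrite(f"pics/{n}.png",cv2.cvtColor(s["pixels"],cv2.COLOR_RGB2BGR))
E
python3 - <<'E'
from h import *
for n in("scene","top"):
    s=snapshot(n); save(s,n+"0"); np.savez(n+"0.npz",px=s["pixels"],P=cloud(s))
    print(n,np.array(s["camera_from_world"]).round(3).tolist(),s["k1"],(s["z_map"]==0).mean())
s=ctrl.sense();print(s["eef_pos"],np.round(s["orientation"],3).tolist(),s["clock"],s["width"])
E
```

```text
scene [[-0.344, 0.939, -0.014, 0.197], [0.794, 0.283, -0.537, -0.381], [-0.5, -0.196, -0.843, 1.586], [0.0, 0.0, 0.0, 1.0]] -0.0807826612793627 0.00409765625
top [[-0.025, -1.0, -0.016, 0.026], [-0.984, 0.027, -0.178, 0.581], [0.178, 0.011, -0.984, 1.089], [0.0, 0.0, 0.0, 1.0]] -0.015983081737588178 0.00405078125
[0.24314488 0.62913578 0.23046062] [[-0.933, 0.361, -0.001], [0.361, 0.933, -0.001], [-0.0, -0.002, -1.0]] 0.1 0.08557271184341832
```

View pics/scene0.png

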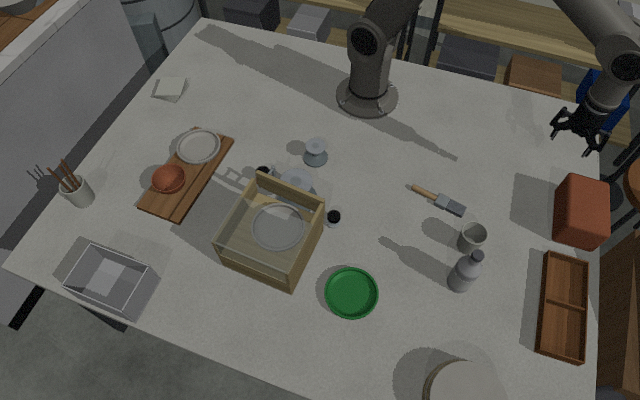

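View pics/top0.png

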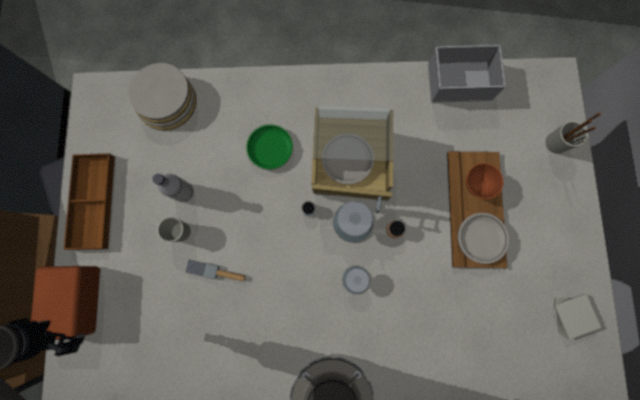

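The cupboard is at top-view pixel (353,150), with the clay plate at (348,158) under its clear roof.
- **Wheel:** candidates are (354,221) and (357,280). The nearer one, at (354,221), is larger and stands in front of the cupboard, so it is the one meant.
- **Plate:** candidates are (348,158), the green one at (270,147) and the spare at (484,238). The one inside the cupboard is meant.
- **Others:** jar_a is at (397,229), jar_b at (308,208), and the door handle is near (380,205).

I'll confirm this in an enlarged crop and measure.

```bash
python3 - <<'E'
from h import *
d=np.load("top0.npz");px=d["px"];P=d["P"]
c=cv2.cvtColor(px[95:300,285:430],cv2.COLOR_RGB2BGR)
cv2.imwrite("pics/crop0.png",cv2.resize(c,None,fx=3.7,fy=2.9,interpolation=cv2.INTER_CUBIC) if 0 else cv2.resize(c,None,fx=2.9,fy=2.9,interpolation=cv2.INTER_CUBIC))
for n in("top0","scene0"):
    d=np.load(n+".npz");P=d["P"];px=d["px"];z=P[...,2]
    X,Y=P[...,0],P[...,1]
    R=(X>0.2)&(X<0.75)&(Y>-0.25)&(Y<0.25)
    def st(name,m):
        m=(m&R).astype(np.uint8)
        k,l,s_,ce=cv2.connectedComponentsWithStats(m)
        for i in range(1,k):
            if s_[i,4]>12:
                q=P[l==i]; ctr=cv2.minEnclosingCircle(q[:,:2].astype(np.float32)); r=cv2.minAreaRect(q[:,:2].astype(np.float32))
                print(n,name,ce[i].round(0),s_[i,4],"med",np.median(q,0).round(4),"circ",np.round(ctr[0],4),round(ctr[1],4),"rect",np.round(r[0],4),np.round(r[1],3),round(r[2],1))
    st("h98",(z>.09)&(z<.106))
    st("h120",(z>.118)&(z<.130))
    st("h165",(z>.150)&(z<.168))
    st("h175",(z>.169)&(z<.182))
    st("h50",(z>.038)&(z<.062))
E
```

```text
top0 h98 [356. 178.] 931 med [ 0.6243 -0.1177  0.0997] circ [ 0.6387 -0.072 ] 0.1062 rect [ 0.639  -0.0713] [0.198 0.09 ] 86.1
top0 h98 [346. 162.] 19 med [ 0.6761 -0.0595  0.1053] circ [ 0.6759 -0.0608] 0.012 rect [ 0.6745 -0.0608] [0.021 0.015] 89.1
top0 h98 [353. 163.] 14 med [ 0.6739 -0.0796  0.105 ] circ [ 0.6709 -0.0809] 0.0107 rect [ 0.6711 -0.0797] [0.009 0.02 ] 78.6
top0 h98 [333. 166.] 18 med [ 0.6636 -0.0228  0.1049] circ [ 0.6623 -0.0226] 0.0096 rect [ 0.6638 -0.0228] [0.014 0.016] 88.4
top0 h98 [347. 170.] 23 med [ 0.6529 -0.0612  0.1045] circ [ 0.653 -0.06 ] 0.0131 rect [ 0.6529 -0.0597] [0.013 0.023] 24.0
top0 h98 [353. 176.] 14 med [ 0.6324 -0.0781  0.105 ] circ [ 0.6352 -0.078 ] 0.0097 rect [ 0.6331 -0.0791] [0.008 0.019] 27.2
top0 h98 [355. 219.] 959 med [ 0.5106 -0.0796  0.0977] circ [ 0.5116 -0.0795] 0.0499 rect [ 0.5109 -0.0795] [0.097 0.098] 87.7
top0 h120 [346. 175.] 181 med [ 0.6288 -0.0563  0.123 ] circ [ 0.6712 -0.0625] 0.0732 rect [ 0.6422 -0.0604] [0.146 0.07 ] 85.8
top0 h120 [386. 170.] 18 med [ 0.6413 -0.1699  0.1254] circ [ 0.6426 -0.1704] 0.0258 rect [
[... 2504 characters left out ...]
 circ [0.6749 0.0356] 0.0717 rect [0.6749 0.0358] [0.006 0.143] 88.1
scene0 h175 [293. 188.] 384 med [ 0.5852 -0.0497  0.1738] circ [ 0.5993 -0.0673] 0.1107 rect [ 0.5838 -0.0625] [0.221 0.047] 73.0
scene0 h175 [268. 221.] 2467 med [ 0.7078 -0.0771  0.175 ] circ [ 0.6736 -0.077 ] 0.1317 rect [ 0.6757 -0.0746] [0.222 0.16 ] 86.2
scene0 h50 [263. 169.] 67 med [ 0.4785 -0.2047  0.0546] circ [ 0.4837 -0.2079] 0.0215 rect [ 0.4771 -0.2069] [0.041 0.029] 86.7
scene0 h50 [333. 215.] 131 med [0.5609 0.0567 0.0451] circ [0.5601 0.056 ] 0.0205 rect [0.5604 0.0568] [0.039 0.036] 19.3
scene0 h50 [312. 248.] 78 med [0.6829 0.0354 0.0513] circ [0.6803 0.0353] 0.0697 rect [0.6803 0.0355] [0.002 0.139] 85.8
```

View pics/crop0.png

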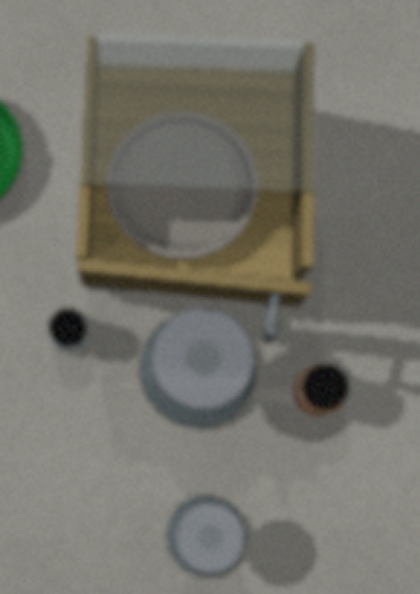

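The crop confirms it. The big wheel head is at crop (200,355), the small one at (207,535), and the plate sits behind the door at (180,185). The door handle is at (270,320). Next come the exact frames.

```bash
python3 - <<'E'
from h import *
a=np.load("top0.npz")["P"];b=np.load("scene0.npz")["P"]
def line(n,q):
    q=q[:,:2].astype(np.float32);f=cv2.fitLine(q,cv2.DIST_HUBER,0,.001,.001).ravel();print(n,len(q),f.round(4),q.min(0).round(3),q.max(0).round(3))
    return f
def sel(P,z0,z1,x0,x1,y0,y1):
    X,Y,Z=P[...,0],P[...,1],P[...,2];return P[(Z>z0)&(Z<z1)&(X>x0)&(X<x1)&(Y>y0)&(Y<y1)]
line("+y wall inner",sel(b,.11,.165,.62,.76,.02,.06))
line("door inner scene",sel(b,.115,.168,.57,.605,-.16,.02))
line("door front top",sel(a,.12,.165,.55,.59,-.12,.03))
q=sel(a,.1725,.178,.55,.596,-.2,.06);line("door top",q)
q=sel(b,.1725,.178,.55,.596,-.2,.06);line("door top s",q)
q=sel(a,.1,.175,.51,.556,-.17,-.12);print("handle t",q.round(3)[::4])
q=sel(b,.1,.175,.51,.556,-.17,-.12);print("handle s",q.round(3)[::4])
# plate rim top
from scipy.optimize import least_squares
for n,P in(("t",a),("s",b)):
    q=sel(P,.1215,.127,.59,.75,-.14,.02)[:,:2]
    f=least_squares(lambda p:np.hypot(*(q-p).T)-.0715,[.67,-.06],loss="soft_l1",f_scale=.003);print("plate",n,len(q),f.x.round(4),q.min(0),q.max(0))
# back
line("roof edge+walls",sel(a,.17,.18,.70,.80,-.2,.06)); q=sel(a,.17,.18,.60,.83,-.2,.06);r=cv2.minAreaRect(q[:,:2].astype(np.float32));print(cv2.boxPoints(r).round(4).tolist())
E
```

```text
+y wall inner 230 [ 0.9977 -0.0676  0.6871  0.0351] [0.62  0.029] [0.76  0.041]
door inner scene 541 [ 0.1365  0.9906  0.5869 -0.0688] [ 0.573 -0.16 ] [0.602 0.019]
door front top 169 [ 0.1357  0.9907  0.5771 -0.0346] [ 0.565 -0.119] [0.586 0.029]
door top 285 [ 0.1332  0.9911  0.5781 -0.0682] [ 0.56  -0.172] [0.596 0.038]
door top s 238 [ 0.1296  0.9916  0.5813 -0.072 ] [ 0.563 -0.174] [0.596 0.038]
handle t [[ 0.555 -0.141  0.161]
 [ 0.555 -0.143  0.126]
 [ 0.553 -0.143  0.125]
 [ 0.55  -0.143  0.126]
 [ 0.542 -0.139  0.158]
 [ 0.538 -0.141  0.162]
 [ 0.539 -0.14   0.123]
 [ 0.529 -0.137  0.167]
 [ 0.527 -0.139  0.168]
 [ 0.525 -0.137  0.164]
 [ 0.524 -0.136  0.151]
 [ 0.522 -0.137  0.141]
 [ 0.522 -0.142  0.12 ]]
handle s [[ 0.53  -0.14   0.168]
 [ 0.531 -0.137  0.166]
 [ 0.53  -0.138  0.16 ]
 [ 0.534 -0.136  0.16 ]
 [ 0.537 -0.138  0.159]
 [ 0.543 -0.141  0.161]
 [ 0.533 -0.135  0.15 ]
 [ 0.535 -0.141  0.145]
 [ 0.552 -0.141  0.162]
 [ 0.532 -0.136  0.139]
 [ 0.551 -0.139  0.157]
 [ 0.528 -0.136  0.129]
 [ 0.532 -0.137  0.129]
 [ 0.536 -0.136  0.129]
 [ 0.53  -0.136  0.117]]
plate t 139 [ 0.6818 -0.0639] [ 0.60861413 -0.13474511] [0.68197007 0.0099167 ]
plate s 108 [ 0.6838 -0.0605] [ 0.59013913 -0.11756275] [0.643854   0.01825294]
roof edge+walls 2685 [ 0.0193 -0.9998  0.7496 -0.0783] [ 0.7   -0.188] [0.8   0.033]
[[0.5898000001907349, -0.17710000276565552], [0.8080999851226807, -0.18930000066757202], [0.8202000260353088, 0.0272000003606081], [0.6018999814987183, 0.039400000125169754]]
```

Two of the results matter for the plan:
- **Door:** it is about 0.07 rad ajar, hinged near (0.60, 0.04).
- **Plate:** its centre is at about (0.683, -0.062). The wheel is at (0.511, -0.0795).

I'll let the shut fingers down through the top slot into the corner by the free edge, clear of the plate, and push the door open from inside.

```bash
python3 -m jog '[[-29,-28,-10,0,0,0,-1],[-58,-56,-20,0,0,0,-1],[-88,-84,-20,0,0,0,-1],[-118,-112,-20,0,0,0,-1],[-148,-140,-20,0,0,0,-1],[-177,-168,-20,0,0,0,-1],[-207,-196,-20,0,0,0,-1],[-236,-224,-20,0,0,0,-1]]'
python3 -m jog '[[-29,-28,0,0,0,0,-1],[-58,-56,0,0,0,0,-1],[-88,-84,0,0,0,0,-1],[-118,-112,0,0,0,0,-1],[-148,-140,0,0,0,0,-1],[-177,-168,0,0,0,0,-1],[-207,-196,0,0,0,0,-1],[-236,-224,0,0,0,0,-1]]'
python3 -m jog '[[-29,-28,0,0,0,-4,-1],[-58,-56,0,0,0,-8,-1],[-88,-84,0,0,0,-12,-1],[-115,-110,0,0,0,-17.5,-1],[-130,-125,0,0,0,-17.5,-1],[-143,-137,0,0,0,-17.5,-1],[-143,-137,0,0,0,-17.5,-1],[-143,-137,0,0,0,-17.5,-1]]'
python3 -c "
from h import *
s=ctrl.sense();print(s['eef_pos'],np.round(s['orientation'],3).tolist(),s['wrist_force'],s['width'])"
```

```text
clock: 0.77
eef_pos: [0.3831, 0.3334, 0.2511]
orientation: [[-0.933, 0.361, -0.0], [0.361, 0.933, -0.0], [0.0, -0.0, -1.0]]
wrist_force: [1.6, -0.3, -0.2]
width: 0.0001
grasp_force: 0.0
clock: 1.43
eef_pos: [0.5224, 0.0396, 0.2512]
orientation: [[-0.933, 0.36, -0.0], [0.36, 0.933, 0.0], [0.0, 0.0, -1.0]]
wrist_force: [1.4, 0.4, 0.2]
width: -0.0001
grasp_force: 0.0
clock: 2.1
eef_pos: [0.6058, -0.1386, 0.2507]
orientation: [[-0.998, 0.065, -0.001], [0.065, 0.998, -0.0], [0.001, -0.0, -1.0]]
wrist_force: [-0.7, 0.3, 0.1]
width: -0.0001
grasp_force: 0.0
[ 0.60575149 -0.1386455   0.2506628 ] [[-0.998, 0.065, -0.001], [0.065, 0.998, -0.0], [0.001, -0.0, -1.0]] [-0.66058106  0.31353687  0.1062858 ] -0.00013538233594574602
```

```bash
python3 -m jog '[[0,0,25,0,0,0,-1],[0,0,50,0,0,0,-1],[0,0,75,0,0,0,-1],[0,0,95,0,0,0,-1],[0,0,108,0,0,0,-1],[0,0,118,0,0,0,-1],[0,0,122,0,0,0,-1],[0,0,122,0,0,0,-1]]'
python3 -m jog '[[10,0,0,0,0,0,-1],[18,2,0,0,0,0,-1],[26,5,0,0,0,0,-1],[34,8,0,0,0,0,-1],[42,11,0,0,0,0,-1],[49,14,0,0,0,0,-1],[56,16,0,0,0,0,-1],[63,18,0,0,0,0,-1]]'
```

```text
clock: 2.77
eef_pos: [0.6059, -0.1372, 0.1289]
orientation: [[-0.998, 0.063, -0.001], [0.063, 0.998, 0.0], [0.001, 0.0, -1.0]]
wrist_force: [-0.2, 0.0, -0.4]
width: 0.0001
grasp_force: 0.0
clock: 3.43
eef_pos: [0.5445, -0.1151, 0.1303]
orientation: [[-0.998, 0.063, 0.002], [0.063, 0.998, 0.0], [-0.002, 0.001, -1.0]]
wrist_force: [1.0, 0.2, 6.2]
width: 0.0002
grasp_force: 0.0
```

```bash
python3 -m jog '[[14,8,0,0,0,0,-1],[28,16,0,0,0,0,-1],[42,25,0,0,0,0,-1],[55,34,0,0,0,0,-1],[65,46,0,0,0,0,-1],[75,58,0,0,0,0,-1],[84,71,0,0,0,0,-1],[92,85,0,0,0,0,-1]]'
python3 -m jog '[[3,10,0,0,0,0,-1],[6,20,0,0,0,0,-1],[8,30,0,0,0,0,-1],[10,40,0,0,0,0,-1],[12,50,0,0,0,0,-1],[13,60,0,0,0,0,-1],[14,70,0,0,0,0,-1],[14,75,0,0,0,0,-1]]'
python3 - <<'E'
from h import *
s=snapshot("top");P=cloud(s)
cv2.imwrite("pics/c1.png",cv2.resize(s["pixels"][90:310,240:440,::-1],None,fx=2.5,fy=2.5))
E
```

```text
clock: 4.1
eef_pos: [0.4584, -0.0242, 0.1303]
orientation: [[-0.998, 0.064, 0.003], [0.064, 0.998, 0.001], [-0.003, 0.001, -1.0]]
wrist_force: [3.0, -0.3, 4.4]
width: 0.0001
grasp_force: 0.7
clock: 4.77
eef_pos: [0.4493, 0.0523, 0.13]
orientation: [[-0.998, 0.062, 0.002], [0.062, 0.998, 0.001], [-0.002, 0.001, -1.0]]
wrist_force: [2.0, -1.0, 6.6]
width: -0.0003
grasp_force: 0.2
```

View pics/c1.png

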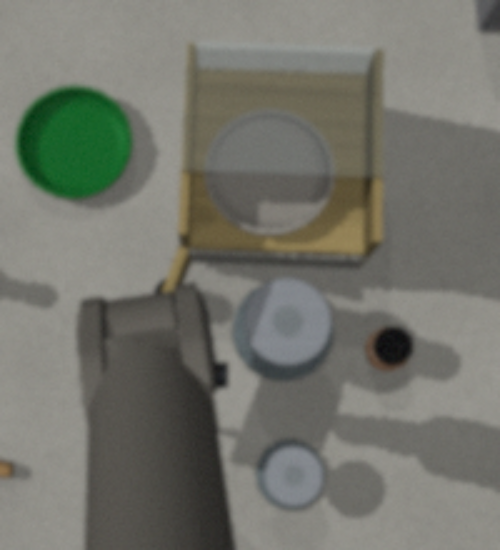

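The picture shows the door open well past square, its edge at (180,265), and the plate undisturbed at (268,172). I'll back off, rise and re-measure.

```bash
python3 -m jog '[[0,-10,0,0,0,0,-1],[0,-20,0,0,0,0,-1],[0,-30,0,0,0,0,-1],[0,-30,-35,0,0,0,-1],[0,-30,-70,0,0,0,-1],[0,-30,-100,0,0,0,-1],[0,-30,-130,0,0,0,-1],[0,-30,-130,0,0,0,-1]]'
python3 - <<'E'
from h import *
from scipy.optimize import least_squares
def sel(P,z0,z1,x0,x1,y0,y1):
    X,Y,Z=P[...,0],P[...,1],P[...,2];return P[(Z>z0)&(Z<z1)&(X>x0)&(X<x1)&(Y>y0)&(Y<y1)]
for n in("top","scene"):
    s=snapshot(n);P=cloud(s)
    if n=="scene":cv2.imwrite("pics/s2.png",cv2.resize(s["pixels"][120:280,200:400,::-1],None,fx=3,fy=3))
    q=sel(P,.1205,.128,.59,.75,-.14,.02)[:,:2]
    for r in(.0715,.075):
        f=least_squares(lambda p:np.hypot(*(q-p).T)-r,[.67,-.06],loss="soft_l1",f_scale=.002);print("plate",n,r,len(q),f.x.round(4),q.min(0),q.max(0))
    # rim outer: front extreme
    i=q[:,0].argsort()[:6];print(q[i].round(4).tolist())
    q=sel(P,.168,.182,.35,.588,0,.12);
    if len(q)>8: print("door",len(q),cv2.fitLine(q[:,:2].astype(np.float32),cv2.DIST_HUBER,0,.001,.001).ravel(),q.min(0),q.max(0))
    q=sel(P,.097,.103,.58,.62,-.17,.03);print("shelf",len(q),q[:,0].min() if len(q) else 0)
E
```

```text
clock: 5.48
eef_pos: [0.449, 0.0213, 0.2642]
orientation: [[-0.998, 0.063, 0.008], [0.063, 0.998, 0.003], [-0.007, 0.003, -1.0]]
wrist_force: [1.0, 0.4, -0.5]
width: -0.0
grasp_force: 0.0
plate top 0.0715 158 [ 0.6816 -0.064 ] [ 0.6068498  -0.13467849] [0.68242434 0.00991252]
plate top 0.075 158 [ 0.686  -0.0646] [ 0.6068498  -0.13467849] [0.68242434 0.00991252]
[[0.6068, -0.0618], [0.6069, -0.0646], [0.607, -0.059], [0.609, -0.073], [0.6093, -0.0674], [0.6093, -0.0533]]
door 29 [ 0.86018705 -0.50997865  0.57710165  0.03488787] [0.56797885 0.02746476 0.16913247] [0.58437634 0.04101331 0.17772349]
shelf 505 0.5880473838570355
plate scene 0.0715 102 [ 0.686  -0.0627] [ 0.6098151  -0.11858308] [ 0.64263966 -0.00478134]
plate scene 0.075 102 [ 0.6899 -0.063 ] [ 0.6098151  -0.11858308] [ 0.64263966 -0.00478134]
[[0.6098, -0.0589], [0.6101, -0.071], [0.6101, -0.0618], [0.6109, -0.0737], [0.611, -0.0523], [0.6116, -0.0765]]
door 297 [ 0.9875679  -0.15719318  0.4860277   0.05106355] [0.37618983 0.02855755 0.16816032] [0.58761578 0.07230368 0.18124225]
shelf 233 0.5910252314604088
```

View pics/s2.png

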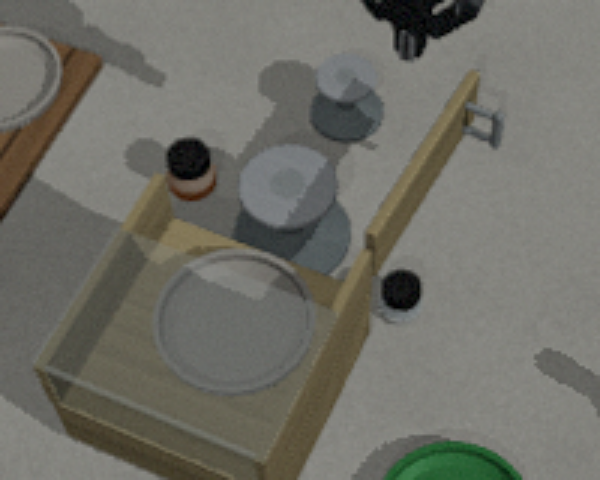

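The crop shows the door open at about 1.66 rad, lying along crop pixels (370,240) to (475,75). Jar_b at (400,290) and jar_a at (190,165) still stand, and the plate is at (235,320). Now I'll go above the slot, just inside the plate's front rim.

```bash
python3 -m jog '[[-30,-12,0,0,0,-2,-1],[-62,-25,0,0,0,-5,-1],[-95,-39,0,0,0,-8.6,-1],[-128,-53,0,0,0,-8.6,-1],[-160,-66,0,0,0,-8.6,-1],[-180,-74,0,0,0,-8.6,-1],[-188,-78,0,0,0,-8.6,-1],[-188,-78,0,0,0,-8.6,-1]]'
python3 -m jog '[[0,0,15,0,0,0,-1],[0,0,30,0,0,0,-1],[0,0,50,0,0,0,-1],[0,0,70,0,0,0,-1],[0,0,85,0,0,0,-1],[0,0,95,0,0,0,-1],[0,0,100,0,0,0,-1],[0,0,100,0,0,0,-1]]'
```

```text
clock: 6.25
eef_pos: [0.6293, -0.0702, 0.2567]
orientation: [[-0.996, -0.085, -0.004], [-0.085, 0.996, -0.001], [0.004, -0.001, -1.0]]
wrist_force: [-0.4, -0.4, 0.7]
width: 0.0004
grasp_force: 0.0
clock: 6.92
eef_pos: [0.628, -0.0684, 0.1581]
orientation: [[-0.996, -0.087, -0.003], [-0.087, 0.996, 0.0], [0.003, 0.001, -1.0]]
wrist_force: [-0.1, 0.1, -0.3]
width: 0.0
grasp_force: 0.0
```

```bash
python3 -m jog '[[-7,0,0,0,0,0,-1],[-7,0,10,0,0,0,-1],[-7,0,20,0,0,0,-1],[-7,0,28,0,0,0,-1],[-7,0,35,0,0,0,-1],[-7,0,40,0,0,0,-1],[-7,0,44,0,0,0,-1],[-7,0,44,0,0,0,-1]]'
```

```text
clock: 7.58
eef_pos: [0.6358, -0.0685, 0.1142]
orientation: [[-0.996, -0.087, -0.002], [-0.087, 0.996, -0.0], [0.002, 0.0, -1.0]]
wrist_force: [-0.7, 0.9, 1.4]
width: -0.0003
grasp_force: 0.0
```

```bash
python3 -m jog '[[2,0,0,0,0,0,-1],[4,0,0,0,0,0,-1],[6,0,0,0,0,0,-1],[8,0,0,0,0,0,-1],[10,0,0,0,0,0,-1],[12,0,0,0,0,0,-1],[15,0,0,0,0,0,-1],[18,0,0,0,0,0,-1]]'
python3 -m jog '[[4,0,0,0,0,0,-1],[8,0,0,0,0,0,-1],[12,0,0,0,0,0,-1],[16,0,0,0,0,0,-1],[20,0,0,0,0,0,-1],[24,0,0,0,0,0,-1],[28,0,0,0,0,0,-1],[32,0,0,0,0,0,-1]]'
python3 - <<'E'
from h import *
s=snapshot("scene");P=cloud(s)
cv2.imwrite("pics/s3.png",cv2.resize(s["pixels"][120:280,200:400,::-1],None,fx=3,fy=3))
E
```

```text
clock: 8.25
eef_pos: [0.6189, -0.07, 0.1157]
orientation: [[-0.996, -0.087, 0.001], [-0.087, 0.996, 0.0], [-0.001, -0.0, -1.0]]
wrist_force: [2.9, 0.1, 0.5]
width: 0.0001
grasp_force: 1.3
clock: 8.92
eef_pos: [0.5866, -0.0728, 0.1155]
orientation: [[-0.996, -0.087, 0.001], [-0.087, 0.996, 0.0], [-0.001, -0.0, -1.0]]
wrist_force: [3.6, 0.6, 2.4]
width: -0.0
grasp_force: 2.1
```

View pics/s3.png

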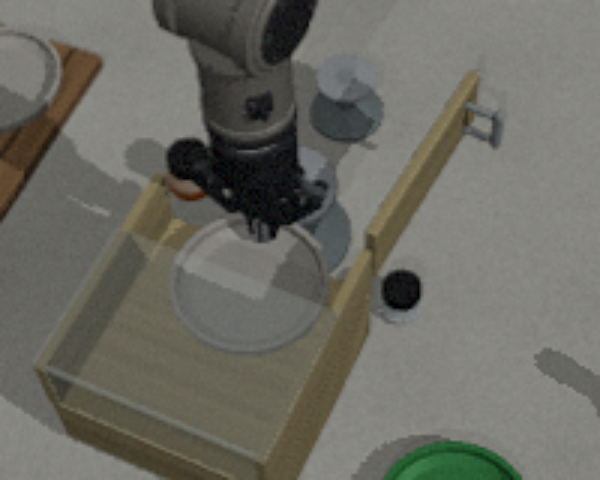

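The plate follows the finger (fingertip at (262,235)) and lies flat. I'll continue.

```bash
python3 -m jog '[[4,0,1,0,0,0,-1],[9,0,1,0,0,0,-1],[14,0,1,0,0,0,-1],[19,0,1,0,0,0,-1],[24,0,1,0,0,0,-1],[29,0,1,0,0,0,-1],[34,0,1,0,0,0,-1],[39,0,1,0,0,0,-1]]'
python3 -m jog '[[5,0,0,0,0,0,-1],[10,0,0,0,0,0,-1],[15,0,0,0,0,0,-1],[20,0,0,0,0,0,-1],[25,0,0,0,0,0,-1],[30,0,0,0,0,0,-1],[35,0,0,0,0,0,-1],[40,0,0,0,0,0,-1]]'
python3 -m jog '[[5,0,0,0,0,0,-1],[10,0,0,0,0,0,-1],[15,0,0,0,0,0,-1],[20,0,0,0,0,0,-1],[25,0,0,0,0,0,-1],[28,0,0,0,0,0,-1],[31,0,0,0,0,0,-1],[32,0,0,0,0,0,-1]]'
cat > m.py <<'E'
from h import *
from scipy.optimize import least_squares
import sys
for n in("top","scene"):
    s=snapshot(n);P=cloud(s)
    if len(sys.argv)>1 and n=="scene":cv2.imwrite("pics/%s.png"%sys.argv[1],cv2.resize(s["pixels"][120:280,200:400,::-1],None,fx=3,fy=3))
    X,Y,Z=P[...,0],P[...,1],P[...,2];g=np.ptp(s["pixels"].astype(int),axis=2)<50
    q=P[(Z>.1165)&(Z<.128)&(X>.42)&(X<.64)&(Y>-.17)&(Y<.01)&g][:,:2]
    f=least_squares(lambda p:np.hypot(*(q-p).T)-.0715,[.53,-.08],loss="soft_l1",f_scale=.002)
    e=np.abs(np.hypot(*(q-f.x).T)-.0715);print("plate",n,len(q),f.x.round(4),np.median(e).round(4),q.min(0),q.max(0))
    F=P[(Z>.098)&(Z<.112)&(np.hypot(X-f.x[0],Y-f.x[1])<.058)]
    if len(F)>30: print("floor plane",len(F),np.linalg.lstsq(np.c_[F[:,:2]-f.x,np.ones(len(F))],F[:,2],rcond=None)[0].round(4))
E
python3 m.py s4
```

```text
clock: 9.63
eef_pos: [0.5467, -0.0763, 0.114]
orientation: [[-0.996, -0.086, -0.001], [-0.086, 0.996, 0.0], [0.001, 0.0, -1.0]]
wrist_force: [2.3, 0.2, 0.4]
width: -0.0001
grasp_force: 1.0
clock: 10.3
eef_pos: [0.5074, -0.0797, 0.1143]
orientation: [[-0.996, -0.087, -0.0], [-0.087, 0.996, 0.0], [0.0, 0.0, -1.0]]
wrist_force: [2.4, 0.4, -0.0]
width: 0.0001
grasp_force: 0.8
clock: 10.97
eef_pos: [0.4757, -0.0825, 0.1143]
orientation: [[-0.996, -0.086, 0.0], [-0.086, 0.996, 0.0], [-0.0, 0.0, -1.0]]
wrist_force: [2.4, 0.3, 0.8]
width: 0.0001
grasp_force: 1.0
plate top 212 [ 0.5278 -0.0752] 0.0018 [ 0.47833503 -0.16999918] [ 6.37745043e-01 -2.92053752e-04]
floor plane 267 [-0.0138 -0.0119  0.1055]
plate scene 361 [ 0.5332 -0.0731] 0.002 [ 0.46081927 -0.16978441] [6.09366494e-01 5.54029685e-04]
floor plane 987 [ 0.0048 -0.0002  0.1052]
```

View pics/s4.png

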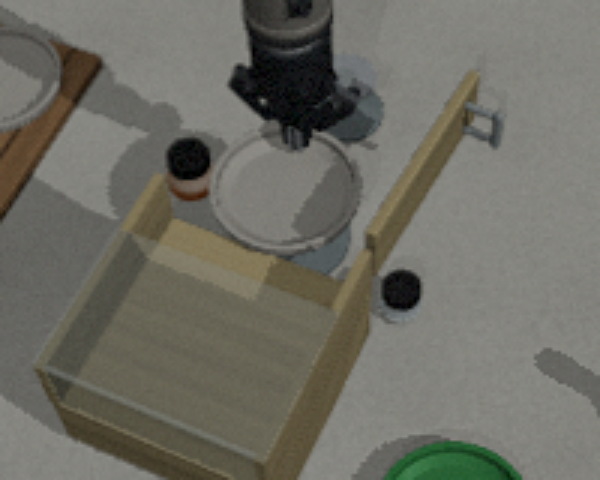

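The plate sits flat on the wheel, centred at (287,190) in the crop and about 19 mm short of the head's centre. Now the final pull, after which I back the finger off the rim, lift out and measure.

```bash
python3 -m jog '[[3,-0.5,0,0,0,0,-1],[6,-1,0,0,0,0,-1],[9,-1.5,0,0,0,0,-1],[12,-2,0,0,0,0,-1],[15,-2,0,0,0,0,-1],[17,-2,0,0,0,0,-1],[18.5,-2,0,0,0,0,-1],[19,-2,0,0,0,0,-1]]'
python3 -m jog '[[-3,0,0,0,0,0,-1],[-7,0,0,0,0,0,-1],[-10,0,0,0,0,0,-1],[-10,0,-10,0,0,0,-1],[-10,0,-25,0,0,0,-1],[-10,0,-50,0,0,0,-1],[-10,0,-80,0,0,0,-1],[-10,0,-110,0,0,0,-1]]'
python3 -m jog '[[30,0,-20,0,0,0,-1],[30,-40,-40,0,0,0,-1],[30,-80,-60,0,0,0,-1],[30,-120,-60,0,0,0,-1],[30,-160,-60,0,0,0,-1],[30,-200,-60,0,0,0,-1],[30,-220,-60,0,0,0,-1],[30,-220,-60,0,0,0,-1]]'
python3 m.py s5
```

```text
clock: 11.73
eef_pos: [0.4571, -0.0861, 0.1143]
orientation: [[-0.996, -0.087, 0.0], [-0.087, 0.996, 0.0], [-0.0, 0.0, -1.0]]
wrist_force: [1.7, 0.1, 0.1]
width: -0.0002
grasp_force: 1.1
clock: 12.4
eef_pos: [0.4665, -0.0855, 0.2257]
orientation: [[-0.996, -0.086, -0.002], [-0.086, 0.996, -0.0], [0.002, -0.0, -1.0]]
wrist_force: [2.0, -0.3, -0.2]
width: 0.0
grasp_force: 0.0
clock: 13.07
eef_pos: [0.4549, -0.3126, 0.2852]
orientation: [[-0.997, -0.079, -0.0], [-0.079, 0.997, -0.003], [0.001, -0.003, -1.0]]
wrist_force: [-0.1, -0.1, -0.1]
width: 0.0
grasp_force: 0.0
plate top 390 [ 0.51   -0.0754] 0.0019 [ 0.43805039 -0.16999134] [ 0.63494211 -0.00254392]
floor plane 1315 [0.0015 0.0014 0.1047]
plate scene 372 [ 0.5141 -0.0752] 0.0018 [ 0.43909344 -0.16999336] [ 0.62420186 -0.00144322]
floor plane 963 [ 0.0009 -0.0015  0.105 ]
```

View pics/s5.png

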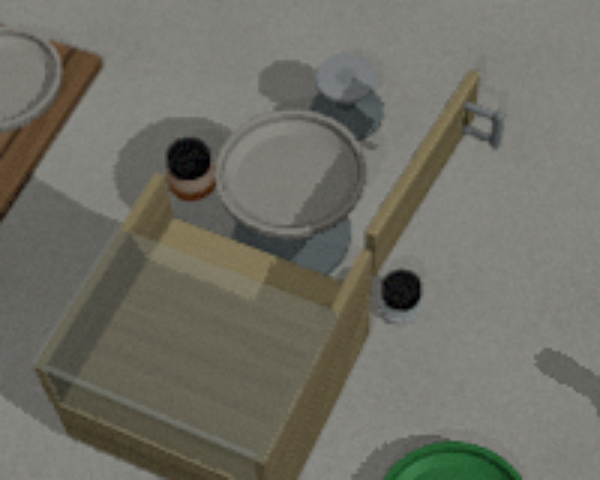

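The plate lies level at (290,172) in the crop, about 4 mm off the head's centre. The door is still open, the jars stand where they were and the arm is clear.

```bash
python3 -c "
from h import *
print(job.hand_in())"
```

```text
the job is handed in; nothing more can be done
None
```

I handed the job in at about 13 s: the door stands open at about 1.66 rad, and the plate lies flat on the banding wheel about 4 mm off centre by camera. Nothing else appeared moved around the cupboard and wheel; I did not re-check the bystanders farther away, and the hand-in returned no verdict.

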